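# Switch the fuse sorter to its other chute and feed the waiting fuses

## Robot

A 7-joint arm with a two-finger parallel gripper is mounted at the origin on a cart in front of the work surface, level with it; the furniture and walls round the work are solid. World frame = base frame: x ahead of the robot, y to its left, z up, the work surface at z = 0. Lengths are in m, angles in rad, forces in N, time in s.
With the tool pointing down it reaches from about 0.375 to 0.925 m from the base axis. Payload 3.1 kg.
Tool frame: the origin (TCP) lies on the centre line of the jaws, within the pads' length; the fingertips stand 8 mm ahead of it and the grasp point (between the pads) lies 11 mm behind it; z points along the fingers, y is the direction in which the jaws open and shut (so a half turn about z gives the same grasp; the last joint's range is limited). The gripper opens to 85 mm and grips with 20 to 120 N. Pads are 22 mm wide; open, the fingers measure 114 mm over their backs; the gripper's body (76 mm by 85 mm) begins 54 mm behind the grasp point. The pads swing forward as they close: fully open they stand 13 mm farther back than shut.
Start: joints at [1.066, 0.383, 0.044, 1.598, -0.018, 1.161, -0.05], TCP at [0.257, -0.597, 0.239] pointing down, gripper open.
Joint ranges: [-2.61, 2.61], [-0.41, 2.15], [-1.48, 1.57], [0, 2.5], [-1.57, 4.71], [0.05, 1.97], [-2.85, 2.85]. Speed limits (rad/s): [2.79, 2.79, 3.14, 3.14, 3.14, 3.14, 3.14].

## Interface

Orientations are given as a 3x3 rotation matrix whose columns are the frame's x, y, z axes.
In Python, from bench import readout, camera, job gives the robot as it stands.
- The arm moves only by the tool apply_moves, never from a script. Its argument "deltas" is a list of rows, each an object with "xyz": the shift along the tool's x, y, z each as a share of 0.25 m, from -1 to 1, a list of three; "turn": the turn about the tool's z as a share of pi/2 rad, from -1 to 1. A call has 1 to 5 rows; each row is the pose to reach, as a shift and turn from the pose commanded when the call began, along the tool's axes at that moment; what a row does not reach only later rows make up. A row lasts 1/10 s, in which the tool goes at most 50 mm and 8.59 degrees, less where a joint would pass 70% of its speed; a pose out of reach is approached as far as the arm can. A call with a number of a shift or a turn outside -1 to 1 is refused whole. A call with a gripper value outside its range is refused whole. "gripper" is the opening, from 0 (shut) to 1 (fully open), set as the call begins (left out, the last holds). The fingers move at their own pace and stop on an object; "squeeze" is the grip in N (left out, the last holds). Time passes only in rows, so rows that repeat a pose let the fingers close. It gives the time, the measured TCP pose, the force and the opening at its end, in the units of the state.
- readout.get_obs(): the state, without advancing time (a new reading comes with each control period).
- camera(name): name is "side" or "top"; returns a dict with "frame" (480x640x3 uint8, red, green, blue), "mtx" (3x3 intrinsics, pixels), "R" (3x3) and "t" (3): a world point X has camera coordinates R X + t. Camera axes: x right, y down, z forward; pixel columns grow to the right and rows downward; lengths in m; the calibration is good to about 2 mm. A picture is of the moment at which its call begins. There is no depth.
- job.finish_job(): hands the job in, once; it reports no verdict.
The state is a dict: "time": time; "q": joint angles; "qvel": joint speeds; "effort": joint torques, N m; "tcp_pos": TCP position; "ee_rot": TCP orientation; "wrist_force": force on the tool from outside, world axes, zero at the start; "torque": the same for the moment, N m; "grip_width": opening from 0.0 (shut) to 1.0 (fully open).
Only numpy, scipy, OpenCV 4.12 (cv2) and the standard library are available. Lean on these libraries where they do the work, as an engineer would, in place of code of your own. Each camera call takes 0.05 s, during which the arm holds its last target.

## Task

The two fuses waiting in the little bench sorter belong in the other bin: rock its seesaw gate fully over to the other side by pressing down the yellow finger pad that now stands high, and only then feed both fuses down that chute by pushing the red tab of the feed shuttle sideways to the end of its travel and letting it spring right back; each stroke feeds one fuse. Leave the gate lying over on its new side, both fuses in the bin below it and the shuttle back home. Press and push with the fingertips, do not touch the fuses themselves, and leave the two bins, the flux bottle, the screw jar and the solder spool where they stand.

Things in the scene. Friction and masses are not known exactly. Their poses are not given: they have to be found in the camera images.
- sorter: Dark blue-grey sheet-metal gravity sorter for 10 x 38 mm cartridge fuses, fixed to the bench. Origin: on the bench under its middle; x to its back, y to its left (seen from its front), z up. Base 18 mm high, y -206..+206, x -40..+40 mm, at its middle (y -58..+58) x -72..+62 mm. A chute each side (x -27..+27, y 56 to 133 mm left and right, up to 95 mm high) leads down to a bin.
- magazine (a point): Top of the dark steel magazine, at y -16 mm of the sorter, 165 mm above the bench. Magazine, shuttle and the upright behind fill x -26..+31, y -43..+36 mm of the sorter; the upright is 172 mm high. It holds the two fuses one above the other, axes along the sorter's x; the lower one lies in the shuttle's pocket.
- pivot (a point): Axis of the seesaw gate, 102 mm above the bench in the sorter's middle, running along the sorter's x. The gate is a blue channel 120 mm long along y below the magazine. Behind the tower its brass over-centre weight (radius 20 mm, sorter x 35..58 mm, top 181 mm above the bench) rocks with it.
- gate (a joint): Angle of the seesaw gate, rad, about the sorter's x: +0.30 = left (+y) end up, feeding the right chute; -0.30 = right end up, feeding the left chute; 0 level. Starts at rest on either stop. The brass weight holds it there; under 1 N down on the high pad rocks it, and past level it falls over by itself.
- pad_left (a point): Middle of the upper face of the yellow ribbed finger pad at the gate's left end (30 x 30 mm, 6 mm thick), in front of the chutes. From the pivot: x -53, y +75, z +9 mm with the gate level; about 133 mm above the bench with that end up, 88 mm with it down. Free space above and below.
- pad_right (a point): The same on the right end of the gate: x -53, y -75, z +9 mm from the pivot with the gate level.
- shuttle (a joint): Travel of the steel feed shuttle, m: 0 = home, 0.017 = fully out, towards the sorter's left (+y). A spring brings it back: 0.9 N at 0, 3.5 N at 0.017. Its pocket carries the lowest fuse out from under the magazine and drops it on the gate near the end of the travel (from about 0.014); when it is home again the next fuse sinks into the pocket.
- tab (a point): Middle of the right-hand (-y) face, the one to push, of the shuttle's upright red tab: a block 20 mm along x, 10 along y, 26 high, 158 to 184 mm above the bench, on a thin stem. It stands in front of the magazine (shuttle home: face at x -40, y -5, z +171 mm of the sorter) and moves 17 mm to +y. The pads stay 20 mm or more below the block.
- fuse_1: White ceramic cartridge fuse with steel caps, diameter 10.3 mm, length 38 mm along its x axis, origin at its centre. Lower of the two in the magazine; do not touch it.
- fuse_2: White ceramic cartridge fuse with steel caps, diameter 10.3 mm, length 38 mm along its x axis, origin at its centre. Upper of the two in the magazine; do not touch it.
- bin_left: Blue open plastic bin 72 x 72 x 30 mm, walls 2.5 mm, loose on the base plate at the foot of the sorter's left (y +166 mm) chute. Origin: centre of its underside, z up.
- bin_right: Grey open plastic bin 72 x 72 x 30 mm, walls 2.5 mm, loose on the base plate at the foot of the sorter's right (y -166 mm) chute. Origin: centre of its underside, z up.
- flux_bottle: Small amber flux bottle with a dark cap and needle, 34 mm wide and 98 mm high, in front of the sorter's right bin. Origin: centre of its underside. Loose; leave it alone.
- screw_jar: Clear jar of screws with a white cap, 46 mm in diameter, 54 mm high, in front of the sorter's left bin. Origin: centre of its underside. Loose; leave it alone.
- solder_spool: White spool of solder wire, 54 mm in diameter, 47 mm high, behind the sorter's right bin. Origin: centre of its underside. Loose; leave it alone.
There are look-alikes about, which are no part of the job. Of the things shaped like the bin_right, the grey one is meant.

How it is judged:
On the way, in this order (a step that is already met when the one before it is completed fails the run):
1. the gate is rocked over to its other stop while both fuses still wait in the magazine (distance of pad_left from where it was at the start of the episode above 0.033 m and (value of joint gate above 0.27 rad or value of joint gate below -0.27 rad) and z of each of fuse_1, fuse_2 in the frame of sorter above 0.129 m), for 0.2 s.
2. the first fuse has been fed and has left the gate down a chute (z of fuse_1 in the frame of sorter below 0.085 m), for 0.1 s.
At the end, for the whole second after the job is handed in: The gate lies against the stop opposite to the one it started on (within 0.03 rad), both fuses lie at rest inside the bin on the gate's low side, below its rim, and the shuttle has sprung home (within 2 mm) (distance of pad_left from where it was at the start of the episode above 0.033 m and ((value of joint gate above 0.27 rad and x of fuse_1 in the frame of bin_right between -0.036 and 0.036 m and y of fuse_1 in the frame of bin_right between -0.036 and 0.036 m and z of fuse_1 in the frame of bin_right between 0 and 0.03 m and x of fuse_2 in the frame of bin_right between -0.036 and 0.036 m and y of fuse_2 in the frame of bin_right between -0.036 and 0.036 m and z of fuse_2 in the frame of bin_right between 0 and 0.03 m) or (value of joint gate below -0.27 rad and x of fuse_1 in the frame of bin_left between -0.036 and 0.036 m and y of fuse_1 in the frame of bin_left between -0.036 and 0.036 m and z of fuse_1 in the frame of bin_left between 0 and 0.03 m and x of fuse_2 in the frame of bin_left between -0.036 and 0.036 m and y of fuse_2 in the frame of bin_left between -0.036 and 0.036 m and z of fuse_2 in the frame of bin_left between 0 and 0.03 m)) and value of joint shuttle below 0.002 m and linear speed of each of fuse_1, fuse_2 below 0.03 m/s); the robot touches nothing.
It fails at once if a fuse is touched by the robot (contact force between any of the arm, the fingers and fuse_1 above 0.2 N or contact force between any of the arm, the fingers and fuse_2 above 0.2 N).
It fails at once if a fuse is lifted above the magazine (z of any of fuse_1, fuse_2 in the frame of sorter above 0.177 m).
It fails at once if a bin is shifted by more than 12 mm (distance of any of bin_left, bin_right from where it was at the start of the episode above 0.012 m).
It fails at once if the flux bottle, screw jar or solder spool is moved by more than 10 mm or tipped (distance of any of flux_bottle, screw_jar, solder_spool from where it was at the start of the episode above 0.01 m or angle between any of flux_bottle, screw_jar, solder_spool's own z axis and vertical above 0.3 rad).
It also fails if it takes over 42 s, if anything falls off the work surface, if the arm or the gripper's body presses on something with over 40 N, if the wrist force passes 120 N, or if a joint passes its speed limit or range.

## Working session

There is one attempt and no reset: what is moved stays moved. The work goes in short steps, Python scripts to look and compute and a tool call to move; the robot and the scene stay as the last step left them, time stands still between calls to the robot, and variables do not carry over. Pictures are saved under pics/ and viewed, and the job is handed in when it is done.

Besides the shell and the picture viewer there is one more tool, called after "Emit:" as name(argument=value, ...), one argument or row to a line, values as JSON. apply_moves: Moves the arm, as the interface text tells. Its arguments: {"type":"object","properties":{"deltas":{"type":"array"},"gripper":{"type":"number"},"squeeze":{"type":"number"}},"required":["deltas"]}

```bash
mkdir -p pics
python3 - <<'E'
from bench import readout,camera
import cv2,numpy as np
for n in("side","top"):
    c=camera(n); cv2.imwrite(f"pics/{n}0.png",c["frame"][:,:,::-1]); print(n,c["mtx"].tolist(),c["R"].tolist(),c["t"])
o=readout.get_obs();print(o)
E
```

```text
side [[522.9311433062525, 0.0, 313.75072975857347], [0.0, 522.9311433062525, 239.33165353626515], [0.0, 0.0, 1.0]] [[-0.9570684342166923, -0.2897949517029086, 0.006236841630002044], [-0.16725259605152262, 0.5345344368618149, -0.8284319555176808], [0.23674159190990288, -0.7939092024761593, -0.5600549945171756]] [0.35421329 0.27898313 0.70307995]
top [[495.4321008267714, 0.0, 313.72974984639046], [0.0, 495.4321008267714, 246.64700246737118], [0.0, 0.0, 1.0]] [[-0.028268068960942177, -0.9995763500126367, -0.00693085655847576], [-0.9849720890966636, 0.029035575978575798, -0.17025545227142216], [0.17038456496341908, 0.0020139073978462144, -0.9853755853476478]] [-0.184258    0.44623511  0.8874993 ]
{'time': 0.1, 'q': array([ 1.06623778,  0.38377807,  0.04382315,  1.59947423, -0.0178964 ,
        1.16120562, -0.04986358]), 'qvel': array([ 0.00039187, -0.00120676, -0.00164262, -0.00537381, -0.00029613,
        0.00137184, -0.00110558]), 'effort': array([ 2.64640956e-03, -4.34732044e+01,  1.02932509e+00, -2.50453252e+01,
        1.08672195e-02,  5.40160923e-03, -2.33355615e-05]), 'tcp_pos': array([ 0.2568236 , -0.59616623,  0.23796996]), 'ee_rot': array([[ 9.18356846e-01,  3.95751819e-01, -1.09588029e-03],
       [ 3.95753315e-01, -9.18354179e-01,  2.21701073e-03],
       [-1.29020215e-04, -2.46970523e-03, -9.99996942e-01]]), 'wrist_force': array([ 0.32990749, -0.18123262, -0.37087246]), 'torque': array([-0.00312449, -0.0008864 ,  0.01644101]), 'grip_width': 0.9959560163605953}
```

View pics/side0.png

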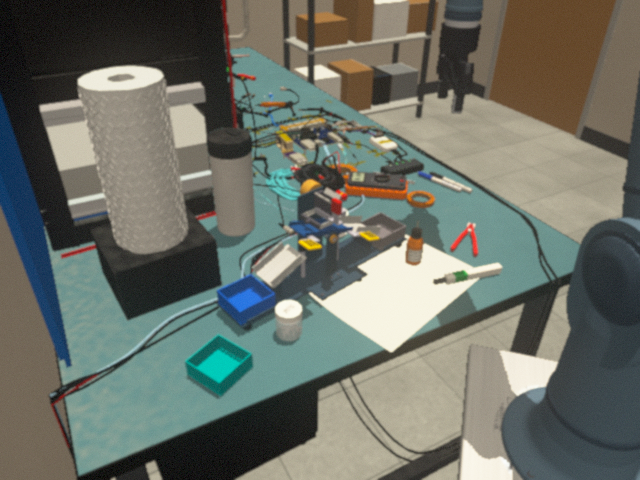

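View pics/top0.png

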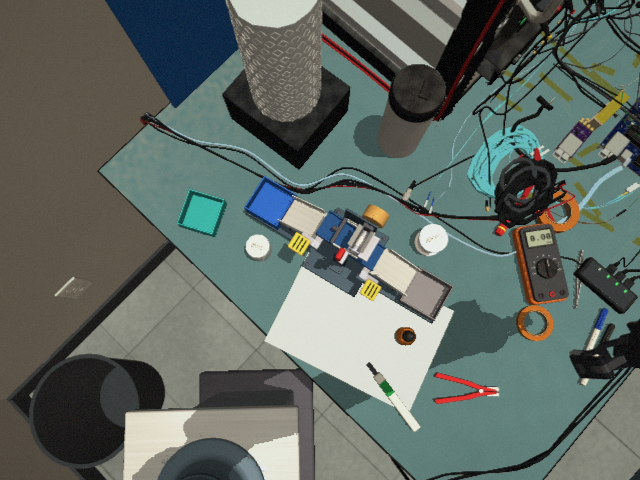

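The top view shows the blue bin at (269,200), the grey bin at (425,295), yellow pads at (298,243) and (370,290), the red tab at (341,255) and the brass weight at (376,215). I'll zoom in and triangulate.

```bash
cat > h.py <<'E'
import numpy as np,cv2
from bench import camera,readout
def ray(c,p):
    d=np.linalg.inv(c["mtx"])@np.array([p[0],p[1],1.]); R=c["R"];return -R.T@c["t"], R.T@d
def onz(c,p,z):
    o,d=ray(c,p); return o+d*(z-o[2])/d[2]
def tri(c1,p1,c2,p2):
    P=[c["mtx"]@np.c_[c["R"],c["t"]] for c in(c1,c2)]
    X=cv2.triangulatePoints(P[0],P[1],np.array(p1,float).reshape(2,1),np.array(p2,float).reshape(2,1)).ravel();X=X[:3]/X[3]
    e=[np.linalg.norm((P[i]@np.r_[X,1])[:2]/(P[i]@np.r_[X,1])[2]-q) for i,q in enumerate((p1,p2))]
    return X,e
def proj(c,X):
    u=c["mtx"]@(c["R"]@np.asarray(X)+c["t"]);return u[:2]/u[2]
def crop(c,x0,y0,w,h,s,name):
    im=c["frame"][y0:y0+h,x0:x0+w,::-1];cv2.imwrite("pics/"+name,cv2.resize(im,None,fx=s,fy=s,interpolation=cv2.INTER_CUBIC))
def blobs(c,lo,hi,roi,amin=8):
    x0,y0,x1,y1=roi
    hsv=cv2.cvtColor(c["frame"],cv2.COLOR_RGB2HSV);m=cv2.inRange(hsv,lo,hi)
    k=np.zeros_like(m);k[y0:y1,x0:x1]=m[y0:y1,x0:x1]
    k=cv2.morphologyEx(k,cv2.MORPH_CLOSE,np.ones((3,3)))
    n,l,s,ce=cv2.connectedComponentsWithStats(k)
    return [(s[i].tolist(),ce[i].round(1).tolist()) for i in range(1,n) if s[i][4]>=amin]
E
python3 - <<'E'
from h import *
s=camera("side");t=camera("top")
crop(t,230,160,240,180,3.3,"tz.png");crop(s,210,150,220,165,3.6,"sz.png")
for n,c,roi in(("s",s,(210,150,430,310)),("t",t,(230,160,470,340))):
    print(n,"Y",blobs(c,(22,120,120),(34,255,255),roi)); print(n,"R",blobs(c,(0,150,90),(6,255,255),roi),blobs(c,(174,150,90),(180,255,255),roi))
    print(n,"O",blobs(c,(10,90,90),(21,255,255),roi)); print(n,"B",blobs(c,(108,170,60),(122,255,255),roi,60))
E
```

```text
s Y [([376, 153, 7, 3, 12], [378.3, 153.7]), ([360, 231, 19, 10, 127], [368.9, 235.7]), ([298, 240, 24, 10, 173], [309.6, 244.4])]
s R [([319, 176, 4, 3, 11], [320.6, 176.9]), ([336, 189, 5, 5, 15], [337.9, 190.8]), ([331, 193, 16, 21, 151], [337.4, 203.7]), ([210, 211, 6, 5, 19], [212.2, 213.1])] []
s O [([282, 150, 10, 3, 25], [286.2, 150.8]), ([329, 163, 101, 45, 1087], [379.3, 188.9]), ([300, 178, 21, 16, 203], [309.1, 185.2]), ([359, 232, 7, 8, 10], [361.2, 235.9]), ([329, 234, 8, 9, 45], [332.3, 237.8]), ([375, 235, 5, 6, 9], [377.6, 238.3]), ([406, 236, 18, 29, 254], [413.7, 247.2])]
s B [([218, 276, 56, 34, 1129], [242.7, 295.1])]
t Y [([288, 232, 22, 23, 308], [298.7, 243.3]), ([360, 279, 22, 22, 265], [370.3, 289.4])]
t R [([332, 185, 11, 2, 13], [337.5, 185.8]), ([346, 186, 9, 1, 9], [350.0, 186.0]), ([358, 187, 8, 1, 8], [361.5, 187.0]), ([421, 214, 13, 2, 14], [426.9, 214.6]), ([335, 248, 10, 12, 73], [339.8, 253.3])] []
t O [([363, 205, 26, 22, 327], [376.3, 214.4]), ([397, 327, 18, 13, 90], [403.0, 332.1])]
t B [([245, 176, 51, 53, 1447], [269.8, 201.9])]
```

View pics/tz.png

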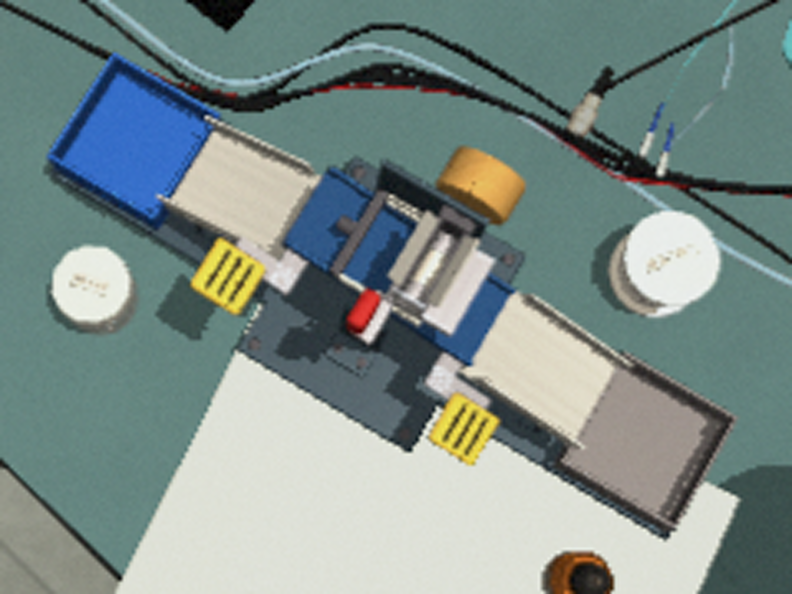

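View pics/sz.png

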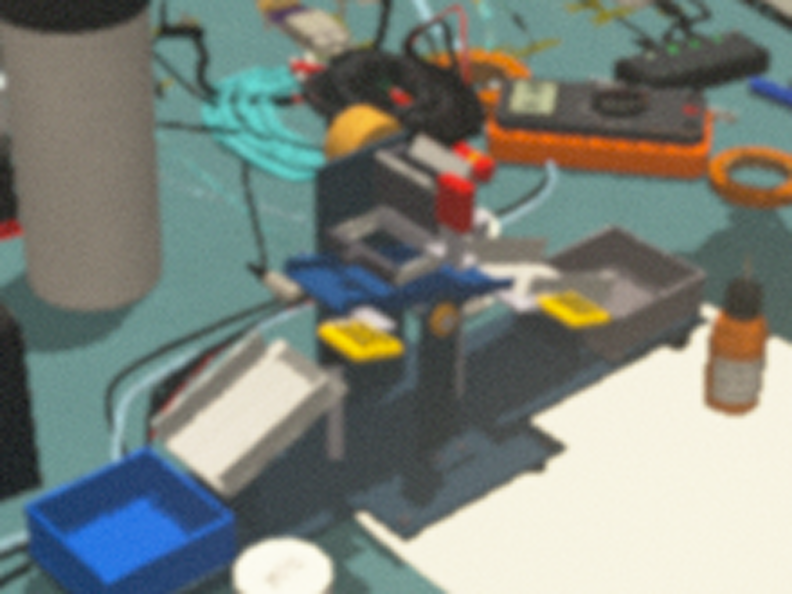

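The zoomed views show the brass weight leaning right, which suggests the left pad is high. I'll triangulate to confirm.

Run:
```python
from h import *
s=camera("side");t=camera("top")
L,e=tri(s,(309.6,244.4),t,(298.7,243.3));R,e2=tri(s,(368.9,235.7),t,(370.3,289.4))
print(L,e,R,e2)
print("tab",tri(s,(337.4,203.7),t,(339.8,253.3)))
L=onz(t,(298.7,243.3),.133);R=onz(t,(370.3,289.4),.088)
yl=(L-R)[:2];print("as L high",L,R,np.linalg.norm(yl)); 
L2=onz(t,(298.7,243.3),.088);R2=onz(t,(370.3,289.4),.133);print("as R high",np.linalg.norm((L2-R2)[:2]))
y=yl/np.linalg.norm(yl);x=np.array([y[1],-y[0]]);print("yaw",np.arctan2(x[1],x[0]))
# bins
for n,p in(("bl",(269.8,201.9)),):print(n,onz(t,p,.02))
# pad y positions at high: 75cos-9sin, and low: 75cos+9 sin
c,sn=np.cos(.3),np.sin(.3);yh=75*c-9*sn;yw=75*c+9*sn;print(yh,yw,102+75*sn+9*c)
O=(L[:2]+.053*x-y*yh/1e3+R[:2]+.053*x+y*yw/1e3)/2;print("O",O,x,y)
def W(a,b,z):return np.r_[O+a*x+b*y,z]
for n,q in(("tabtop",(-.040,0,.184)),("tabmid",(-.04,0,.171)),("brass",(.0465,-.02,.16)),("binL",(0,.166,.018)),("binR",(0,-.166,.018)),("padL",(-.053,yh/1e3,.133)),("padR",(-.053,-yw/1e3,.088))):
    X=W(*q);print(n,X.round(4),proj(s,X).round(1),proj(t,X).round(1))
```

```text
[ 0.43085394 -0.17222516  0.12861803] [np.float64(0.32521385172402995), np.float64(0.3579060816801763)] [ 0.35322978 -0.29374935  0.08421766] [np.float64(0.42872078588594364), np.float64(0.5092254561449641)]
tab (array([ 0.40316953, -0.23852405,  0.17507293]), [np.float64(1.005846436195034), np.float64(1.2051416707151617)])
as L high [ 0.43066508 -0.17226333  0.133     ] [ 0.35380057 -0.29324592  0.088     ] 0.14333506209201036
as R high 0.1472361726107634
yaw -0.5659969795724309
bl [ 0.5341073  -0.11454781  0.02      ]
68.99055482446839 74.30991854437251 132.76204390173092
O [ 0.43839398 -0.25893136] [ 0.84405438 -0.53625759] [0.53625759 0.84405438]
tabtop [ 0.4046 -0.2375  0.184 ] [335.6 199.1] [339.6 252.7]
tabmid [ 0.4046 -0.2375  0.171 ] [335.4 205.7] [339.2 254. ]
brass [ 0.4669 -0.3007  0.16  ] [311.3 189.1] [376.2 216.2]
binL [ 0.5274 -0.1188  0.018 ] [247.2 303.7] [272.1 205.5]
binR [ 0.3494 -0.399   0.018 ] [378.7 235.7] [422.9 293.3]
padL [ 0.4307 -0.1723  0.133 ] [309.4 242.2] [298.7 243.3]
padR [ 0.3538 -0.2932  0.088 ] [368.2 234. ] [370.3 289.4]
```

Fit is good: the pad spacing with left high comes to 143.3 mm against 143.3 expected, and the predicted tab and weight pixels agree. The left pad is high, so the target is the blue bin. Next I'll work out the moves.

```bash
cat >> h.py <<'E'
O=np.array([.43839,-.25893]);SX=np.array([.84405,-.53626]);SY=np.array([.53626,.84405])
def W(a,b,z):return np.r_[O+a*SX+b*SY,z]
def plan(a,b,z):
    o=readout.get_obs();p=o["tcp_pos"];R=o["ee_rot"];d=W(a,b,z)-p
    yaw=np.arctan2(R[1,0],R[0,0]);q=p-np.r_[O,0]
    print("t",round(o["time"],2),"sorter pos",np.round([q[:2]@SX,q[:2]@SY,q[2]],4),"F",o["wrist_force"].round(2),"grip",round(o["grip_width"],2))
    print("share",(R.T@d/.25).round(4),"turn",round(-(1.0048-yaw)/(np.pi/2),4))
E
python3 -c "
from h import *
plan(-.057,.076,.26)"
```

```text
t 0.3 sorter pos [ 0.0281 -0.3823  0.2388] F [-0.58  0.5  -0.17] grip 1.0
share [ 1.3235 -1.3134 -0.0837] turn -0.3807
```

Emit:
apply_moves(
  deltas=[
    {"xyz":[0.13,-0.13,-0.06],"turn":-0.08},
    {"xyz":[0.26,-0.26,-0.08],"turn":-0.16},
    {"xyz":[0.4,-0.39,-0.09],"turn":-0.24},
    {"xyz":[0.53,-0.52,-0.09],"turn":-0.32},
    {"xyz":[0.66,-0.65,-0.09],"turn":-0.38},
  ],
  gripper=0,
)

```text
time: 0.8
tcp_pos: [0.345, -0.3807, 0.2621]
ee_rot: [[0.533, 0.846, 0.001], [0.846, -0.533, -0.001], [-0.0, 0.001, -1.0]]
wrist_force: [1.8, -0.5, -0.7]
grip_width: 0.145
```

```bash
python3 -c "
from h import *
plan(-.057,.076,.26)"
```

```text
t 0.8 sorter pos [-0.0135 -0.1528  0.2621] F [ 1.75 -0.55 -0.65] grip 0.15
share [ 0.9159 -0.1709  0.0081] turn 0.0022
```

Emit:
apply_moves(
  deltas=[
    {"xyz":[0.19,-0.04,0]},
    {"xyz":[0.38,-0.08,0]},
    {"xyz":[0.57,-0.12,0]},
    {"xyz":[0.75,-0.16,0]},
    {"xyz":[0.91,-0.17,0]},
  ],
)

```text
validation failed for argument at $.de...
```

Emit:
apply_moves(
  deltas=[
    {"xyz":[0,0,0]},
    {"xyz":[0,0,0]},
  ],
)

```text
validation failed for argument at $.de...
```

```bash
python3 -c "
from h import *
plan(-.057,.076,.15)
s=camera('side');t=camera('top');crop(t,230,160,240,180,3.3,'tz1.png');crop(s,210,100,240,180,3.3,'sz1.png')"
```

```text
t 0.8 sorter pos [-0.0135 -0.1528  0.2621] F [ 1.75 -0.55 -0.65] grip 0.15
share [ 0.916  -0.1713  0.4481] turn 0.0022
```

View pics/sz1.png

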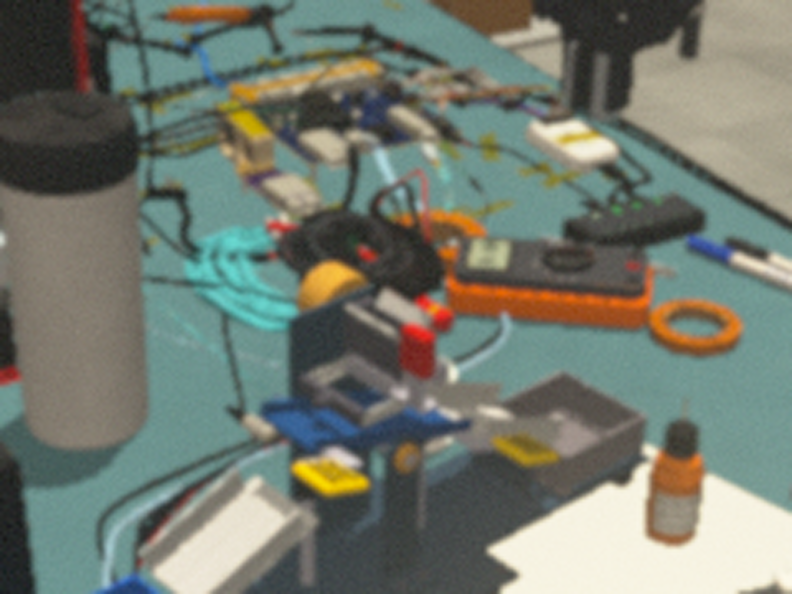

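View pics/tz1.png

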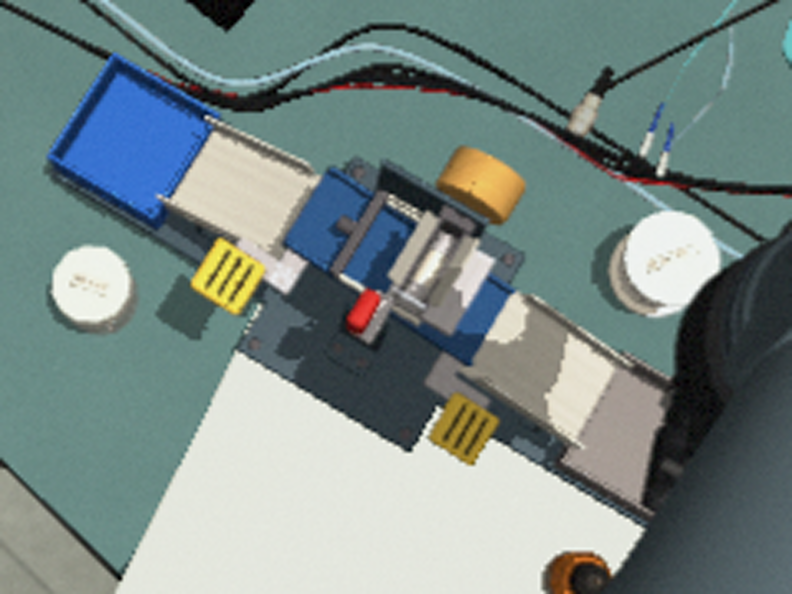

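The rows apparently need "turn" every time, since that call was refused and nothing moved. The pictures show the sorter undisturbed and the arm over the right bin, high up.

Emit:
apply_moves(
  deltas=[
    {"xyz":[0.19,-0.04,0],"turn":0},
    {"xyz":[0.38,-0.08,0],"turn":0},
    {"xyz":[0.57,-0.12,0],"turn":0},
    {"xyz":[0.75,-0.16,0],"turn":0},
    {"xyz":[0.91,-0.17,0],"turn":0},
  ],
)

```text
time: 1.4
tcp_pos: [0.4309, -0.1655, 0.262]
ee_rot: [[0.537, 0.844, 0.0], [0.844, -0.537, -0.0], [-0.0, 0.0, -1.0]]
wrist_force: [0.5, -0.0, -1.0]
grip_width: -0.001
```

Emit:
apply_moves(
  deltas=[
    {"xyz":[0,0,0],"turn":0},
    {"xyz":[0,0,0],"turn":0},
  ],
)

```text
time: 1.6
tcp_pos: [0.4312, -0.1672, 0.262]
ee_rot: [[0.535, 0.845, 0.0], [0.845, -0.535, -0.001], [-0.001, 0.001, -1.0]]
wrist_force: [-1.2, -0.0, -0.8]
grip_width: 0.0
```

```bash
python3 -c "
from h import *
plan(-.057,.076,.15)
s=camera('side');crop(s,210,100,240,180,3.3,'sz2.png')"
```

```text
t 1.6 sorter pos [-0.0553  0.0735  0.262 ] F [-1.21 -0.04 -0.81] grip 0.0
share [ 0.0101 -0.0071  0.4479] turn 0.0009
```

View pics/sz2.png

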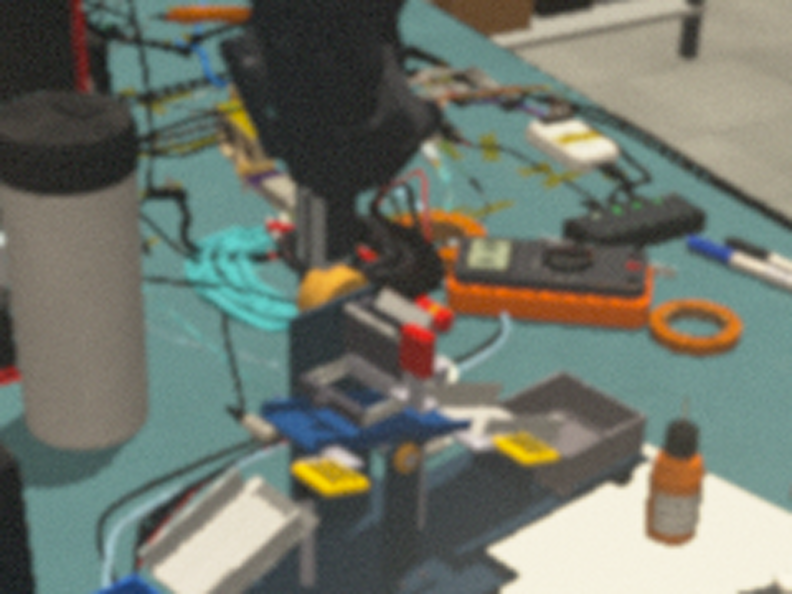

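The shut fingertips hang above the left pad, at about (320,290) in the crop. I'll descend.

Emit:
apply_moves(
  deltas=[
    {"xyz":[0.01,-0.01,0.15],"turn":0},
    {"xyz":[0.01,-0.01,0.3],"turn":0},
    {"xyz":[0.01,-0.01,0.39],"turn":0},
    {"xyz":[0.01,-0.01,0.42],"turn":0},
    {"xyz":[0.01,-0.01,0.42],"turn":0},
  ],
)

```text
time: 2.15
tcp_pos: [0.4286, -0.1655, 0.1558]
ee_rot: [[0.54, 0.842, -0.003], [0.842, -0.54, 0.001], [-0.001, -0.003, -1.0]]
wrist_force: [0.7, 0.8, -0.9]
grip_width: -0.002
```

```bash
python3 -c "
from h import *
plan(-.057,.076,.11)
s=camera('side');crop(s,210,100,240,180,3.3,'sz3.png')"
```

```text
t 2.15 sorter pos [-0.0583  0.0736  0.1558] F [ 0.71  0.77 -0.88] grip -0.0
share [0.0098 0.0057 0.1831] turn -0.0026
```

View pics/sz3.png

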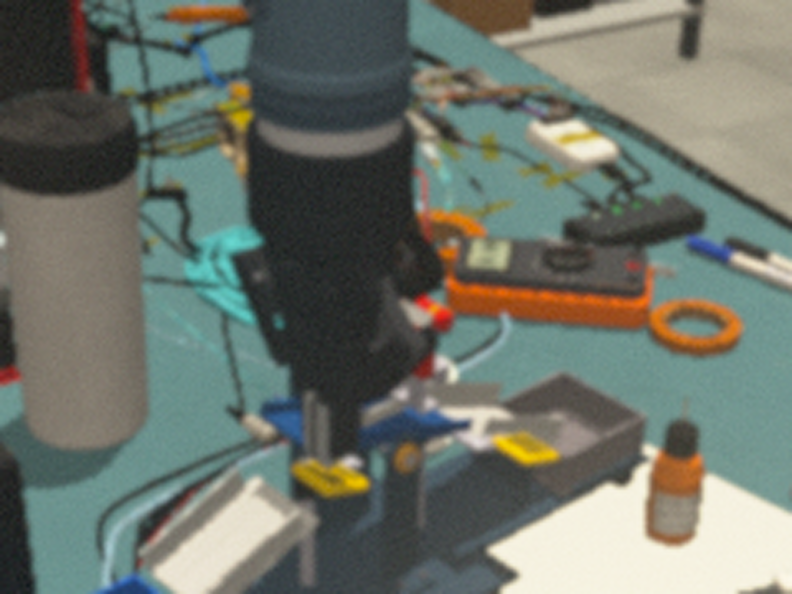

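The tips are just above the pad, at about (330,460) in the crop. Pressing now.

Emit:
apply_moves(
  deltas=[
    {"xyz":[0.01,0,0.05],"turn":0},
    {"xyz":[0.01,0,0.09],"turn":0},
    {"xyz":[0.01,0,0.13],"turn":0},
    {"xyz":[0.01,0,0.17],"turn":0},
    {"xyz":[0.01,0,0.2],"turn":0},
  ],
)

```text
time: 2.7
tcp_pos: [0.4307, -0.1619, 0.1055]
ee_rot: [[0.537, 0.844, -0.001], [0.844, -0.537, 0.0], [-0.0, -0.002, -1.0]]
wrist_force: [0.0, -0.6, 0.2]
grip_width: -0.003
```

Emit:
apply_moves(
  deltas=[
    {"xyz":[0,0,0.03],"turn":0},
    {"xyz":[0,0,0.03],"turn":0},
  ],
)

```text
time: 2.9
tcp_pos: [0.4308, -0.1619, 0.0982]
ee_rot: [[0.537, 0.844, -0.001], [0.844, -0.537, 0.001], [-0.0, -0.002, -1.0]]
wrist_force: [-0.4, -0.1, -0.7]
grip_width: -0.001
```

```bash
python3 -c "
from h import *
plan(-.057,.076,.11)
s=camera('side');crop(s,210,100,240,180,3.3,'sz4.png')"
```

```text
t 2.9 sorter pos [-0.0584  0.0778  0.0982] F [-0.39 -0.14 -0.67] grip -0.0
share [-0.0073  0.0055 -0.0472] turn -0.0006
```

View pics/sz4.png

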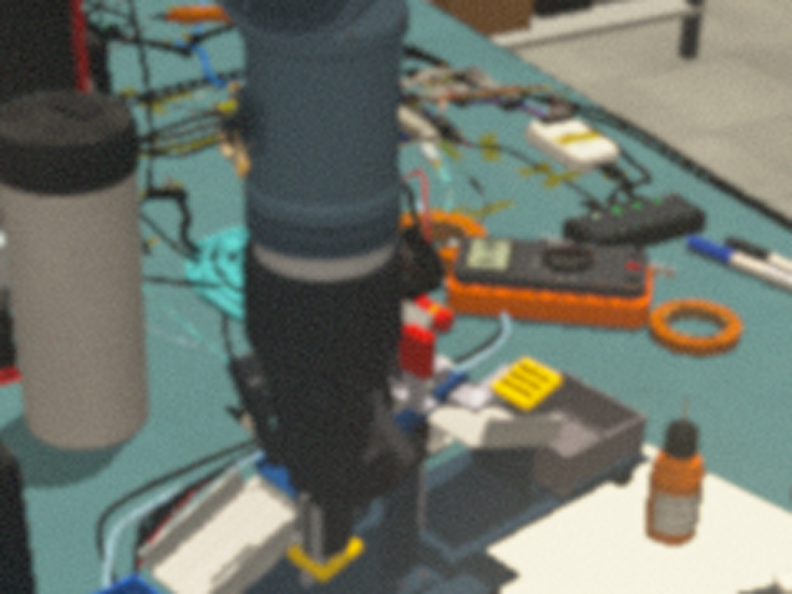

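The gate has fallen over: the right pad now stands high at about (527,383) in the crop and the left pad is low. I'll raise the tool.

Emit:
apply_moves(
  deltas=[
    {"xyz":[0,0,-0.1],"turn":0},
    {"xyz":[0,0,-0.28],"turn":0},
    {"xyz":[0,0,-0.46],"turn":0},
    {"xyz":[0,0,-0.6],"turn":0},
    {"xyz":[0,0,-0.6],"turn":0},
  ],
)

```text
time: 3.45
tcp_pos: [0.4356, -0.1634, 0.2558]
ee_rot: [[0.537, 0.843, 0.012], [0.843, -0.537, -0.005], [0.002, 0.013, -1.0]]
wrist_force: [0.8, 0.4, 0.4]
grip_width: -0.001
```

```bash
python3 -c "
from h import *
plan(-.05,-.024,.24)
s=camera('side');t=camera('top');
roi=(210,150,430,310);print(blobs(s,(22,120,120),(34,255,255),roi),blobs(t,(22,120,120),(34,255,255),(230,160,470,340)))
print(proj(s,W(-.053,-.069,.133)),proj(t,W(-.053,-.069,.133)))"
```

```text
t 3.45 sorter pos [-0.0536  0.0791  0.2558] F [0.78 0.41 0.44] grip -0.0
share [-0.4127  0.0141  0.0626] turn -0.0008
[([376, 153, 7, 3, 12], [378.3, 153.7]), ([359, 208, 22, 17, 210], [369.3, 216.0]), ([297, 258, 23, 18, 250], [308.2, 266.5])] [([288, 237, 21, 20, 261], [297.9, 246.7]), ([360, 276, 23, 22, 306], [371.3, 286.1])]
[367.79311988 214.24966257] [370.37141232 285.42193348]
```

Both views put the gate on its new stop, since the pad pixels match the prediction. I'll move to the right of the red tab.

Emit:
apply_moves(
  deltas=[
    {"xyz":[-0.1,0.01,0.0],"turn":0},
    {"xyz":[-0.22,0.01,0.02],"turn":0},
    {"xyz":[-0.34,0.01,0.04],"turn":0},
    {"xyz":[-0.42,0.01,0.05],"turn":0},
    {"xyz":[-0.42,0.01,0.05],"turn":0},
  ],
)

```text
time: 4.05
tcp_pos: [0.3733, -0.2539, 0.2341]
ee_rot: [[0.542, 0.84, -0.005], [0.84, -0.542, 0.002], [-0.001, -0.006, -1.0]]
wrist_force: [0.3, 0.0, -0.3]
grip_width: 0.0
```

Emit:
apply_moves(
  deltas=[
    {"xyz":[0,0,0],"turn":0},
    {"xyz":[0,0,0],"turn":0},
  ],
)

```text
time: 4.25
tcp_pos: [0.3775, -0.2505, 0.2361]
ee_rot: [[0.535, 0.845, -0.001], [0.845, -0.535, 0.001], [0.001, -0.001, -1.0]]
wrist_force: [-0.1, -0.1, -0.1]
grip_width: 0.0
```

```bash
python3 -c "
from h import *
plan(-.05,-.026,.176)
s=camera('side');crop(s,210,100,240,180,3.3,'sz5.png')
t=camera('top');crop(t,230,160,240,180,3.3,'tz5.png')"
```

```text
t 4.25 sorter pos [-0.0559 -0.0256  0.2361] F [-0.14 -0.06 -0.09] grip 0.0
share [-0.002   0.0238  0.2404] turn 0.0007
```

View pics/sz5.png

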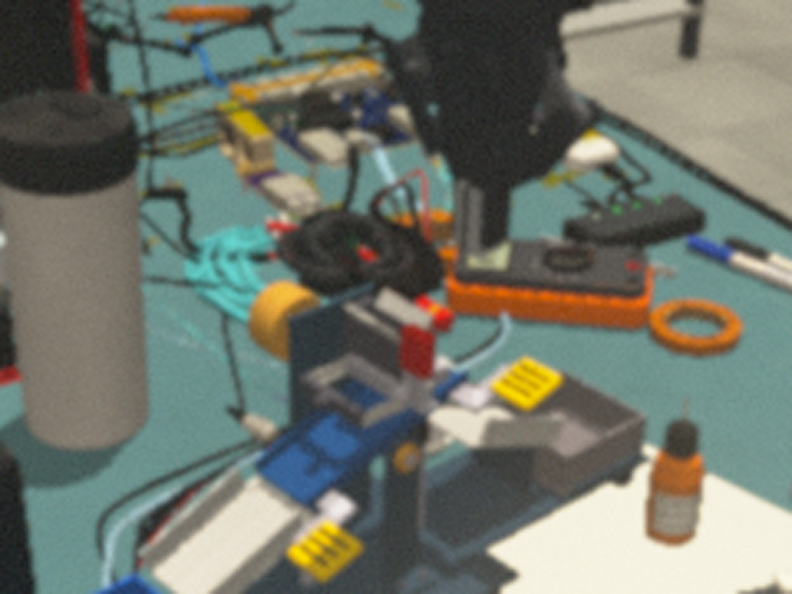

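Gate down on the left and the tab is clear. The tips are above and to the right of it, near (487,260) in the crop. Lowering.

Emit:
apply_moves(
  deltas=[
    {"xyz":[0,0.02,0.1],"turn":0},
    {"xyz":[0,0.02,0.18],"turn":0},
    {"xyz":[0,0.02,0.23],"turn":0},
    {"xyz":[0,0.02,0.24],"turn":0},
    {"xyz":[0,0.02,0.24],"turn":0},
  ],
)

```text
time: 4.85
tcp_pos: [0.3815, -0.2543, 0.1767]
ee_rot: [[0.537, 0.844, -0.0], [0.844, -0.537, 0.0], [0.0, -0.0, -1.0]]
wrist_force: [0.1, -1.0, 0.0]
grip_width: -0.004
```

Emit:
apply_moves(
  deltas=[
    {"xyz":[0,0,0],"turn":0},
  ],
)

```text
time: 4.95
tcp_pos: [0.3821, -0.255, 0.1777]
ee_rot: [[0.537, 0.844, 0.002], [0.844, -0.537, -0.001], [0.0, 0.002, -1.0]]
wrist_force: [-0.5, 0.2, 0.1]
grip_width: -0.002
```

```bash
python3 -c "
from h import *
plan(-.05,.001,.174)
s=camera('side');crop(s,260,130,150,112,5,'sz6.png')
t=camera('top');crop(t,270,190,150,112,5,'tz6.png')"
```

```text
t 4.95 sorter pos [-0.0496 -0.0268  0.1777] F [-0.53  0.16  0.07] grip -0.0
share [ 0.1114 -0.0016  0.0148] turn -0.0005
```

View pics/sz6.png

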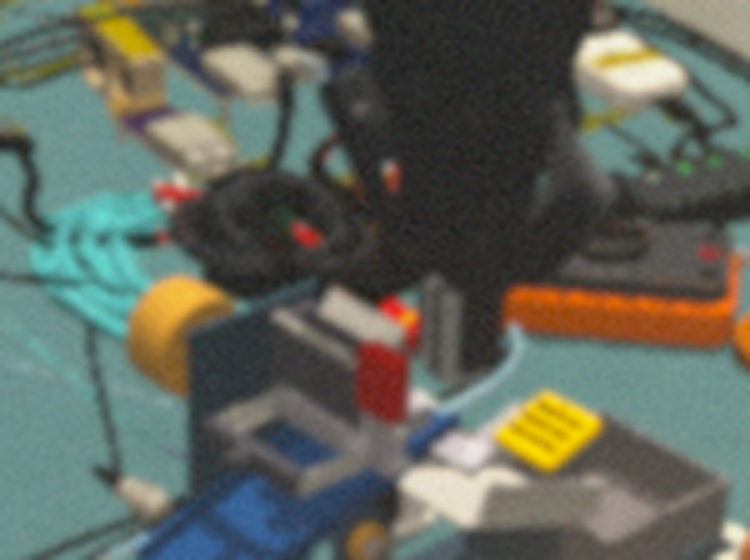

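View pics/tz6.png

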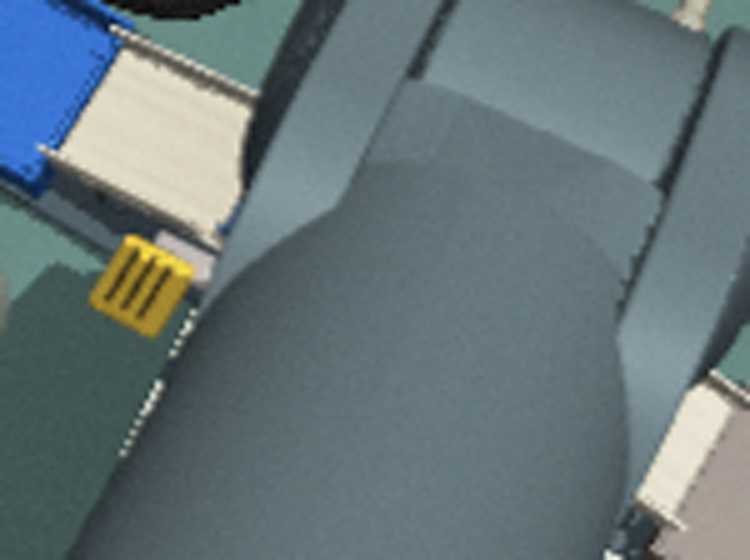

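The fingertip stands to the right of the red tab, clear of the magazine. Pushing the tab now.

Emit:
apply_moves(
  deltas=[
    {"xyz":[0.03,0,0.02],"turn":0},
    {"xyz":[0.05,0,0.02],"turn":0},
    {"xyz":[0.07,0,0.02],"turn":0},
    {"xyz":[0.085,0,0.02],"turn":0},
    {"xyz":[0.1,0,0.02],"turn":0},
  ],
)

```text
time: 5.55
tcp_pos: [0.3946, -0.2341, 0.1717]
ee_rot: [[0.537, 0.843, -0.0], [0.843, -0.537, -0.001], [-0.001, 0.0, -1.0]]
wrist_force: [-0.7, -4.2, -1.3]
grip_width: 0.001
```

```bash
python3 -c "
from h import *
plan(-.05,.003,.172)
s=camera('side');crop(s,260,130,150,112,5,'sz7.png')"
```

```text
t 5.55 sorter pos [-0.0503 -0.0025  0.1717] F [-0.71 -4.24 -1.29] grip 0.0
share [ 0.0221  0.0011 -0.0012] turn -0.0009
```

View pics/sz7.png

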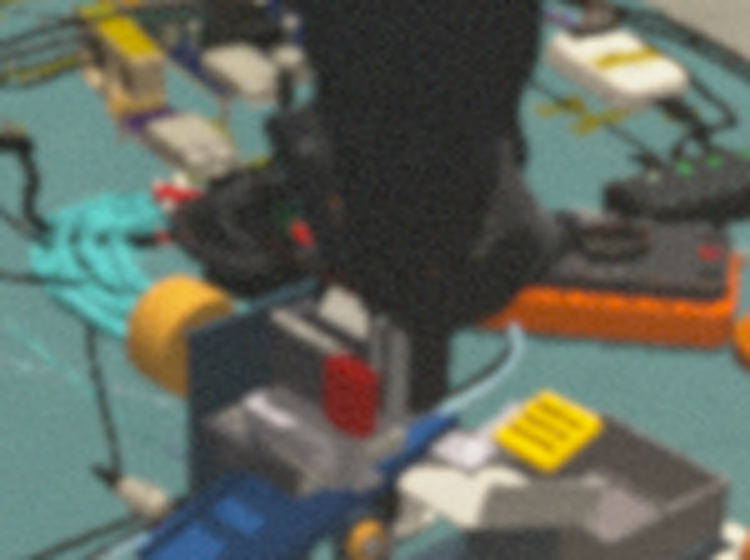

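The tab has moved left by about 14 mm and the shuttle with it. The push reads about 4 N, so I'll finish the stroke.

Emit:
apply_moves(
  deltas=[
    {"xyz":[0.012,0,0],"turn":0},
    {"xyz":[0.02,0,0],"turn":0},
    {"xyz":[0.02,0,0],"turn":0},
  ],
)

```text
time: 5.9
tcp_pos: [0.396, -0.2319, 0.1717]
ee_rot: [[0.539, 0.843, -0.002], [0.843, -0.539, -0.003], [-0.004, 0.0, -1.0]]
wrist_force: [-2.5, -7.2, -1.1]
grip_width: 0.0
```

```bash
python3 -c "
from h import *
plan(-.05,.003,.172)
s=camera('side');crop(s,210,130,200,150,4,'sz8.png')"
```

```text
t 5.9 sorter pos [-5.030e-02  1.000e-04  1.717e-01] F [-2.48 -7.18 -1.1 ] grip 0.0
share [ 0.0115  0.001  -0.0011] turn -0.0017
```

View pics/sz8.png

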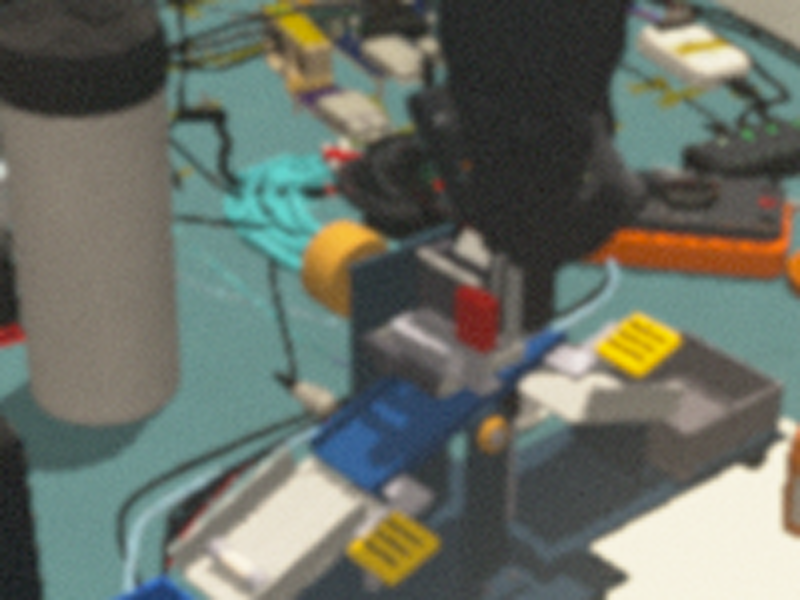

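The stroke is at its stop (7.6 N) and the first fuse is sliding down the left chute at about (233,560) in the crop. I'll back off so the spring brings the shuttle home.

Emit:
apply_moves(
  deltas=[
    {"xyz":[-0.03,0,0],"turn":0},
    {"xyz":[-0.06,0,0],"turn":0},
    {"xyz":[-0.09,0,0],"turn":0},
    {"xyz":[-0.12,0,0],"turn":0},
    {"xyz":[-0.12,0,0],"turn":0},
  ],
)

```text
time: 6.45
tcp_pos: [0.3808, -0.2551, 0.1718]
ee_rot: [[0.538, 0.843, -0.0], [0.843, -0.538, 0.001], [0.0, -0.0, -1.0]]
wrist_force: [-1.1, -0.2, -0.5]
grip_width: 0.005
```

Emit:
apply_moves(
  deltas=[
    {"xyz":[0,0,0],"turn":0},
    {"xyz":[0,0,0],"turn":0},
    {"xyz":[0,0,0],"turn":0},
  ],
)

```text
time: 6.75
tcp_pos: [0.3816, -0.2542, 0.1718]
ee_rot: [[0.536, 0.844, 0.0], [0.844, -0.536, 0.0], [0.0, 0.0, -1.0]]
wrist_force: [0.5, -0.1, -0.2]
grip_width: -0.002
```

```bash
python3 -c "
from h import *
plan(-.05,.003,.172)
s=camera('side');crop(s,210,160,200,150,4,'sz9.png')
t=camera('top');crop(t,230,160,120,90,6,'tz9.png')"
```

```text
t 6.75 sorter pos [-0.0504 -0.0264  0.1718] F [ 0.47 -0.09 -0.15] grip -0.0
share [ 0.1177  0.0018 -0.0007] turn -0.0
```

View pics/sz9.png

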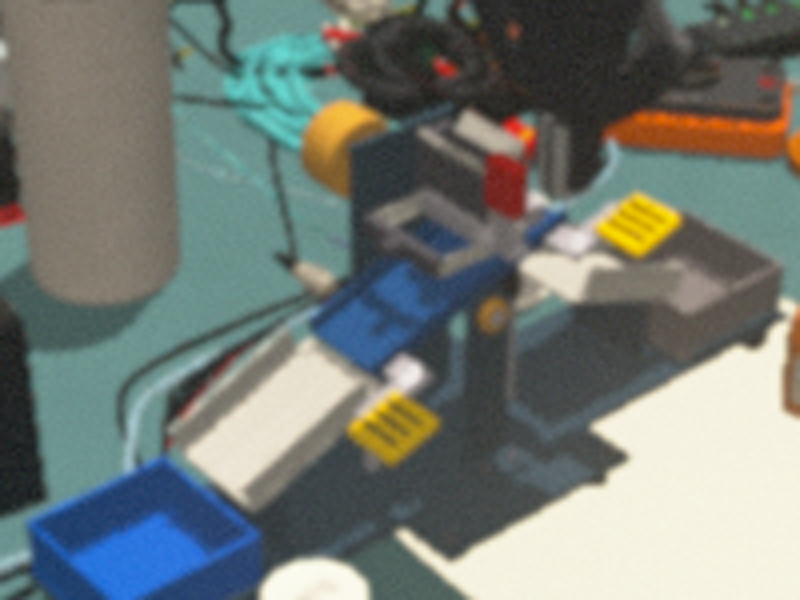

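View pics/tz9.png

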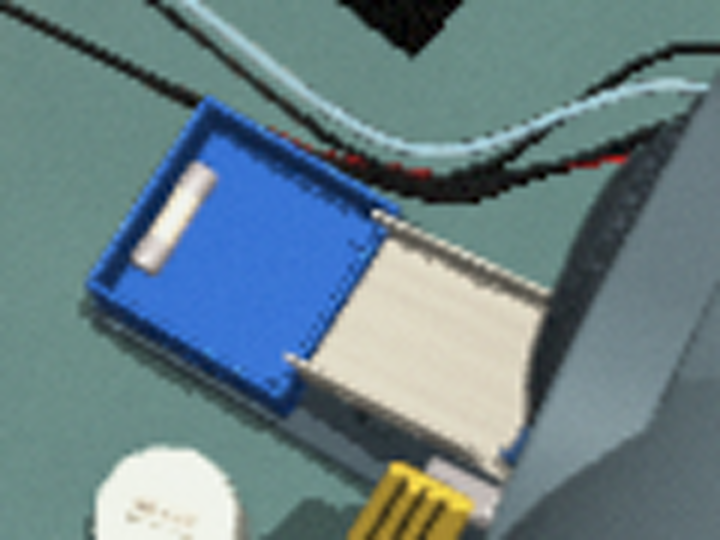

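Fuse 1 lies in the blue bin against the far wall, at (175,218) in the top crop. The shuttle is home and the gate is unchanged, so I'll make the second stroke.

Emit:
apply_moves(
  deltas=[
    {"xyz":[0.03,0,0],"turn":0},
    {"xyz":[0.05,0,0],"turn":0},
    {"xyz":[0.07,0,0],"turn":0},
    {"xyz":[0.085,0,0],"turn":0},
    {"xyz":[0.1,0,0],"turn":0},
  ],
)

```text
time: 7.35
tcp_pos: [0.3945, -0.234, 0.1718]
ee_rot: [[0.537, 0.843, -0.0], [0.843, -0.537, -0.001], [-0.001, 0.0, -1.0]]
wrist_force: [-1.1, -2.4, -0.1]
grip_width: -0.001
```

Emit:
apply_moves(
  deltas=[
    {"xyz":[0.012,0,0],"turn":0},
    {"xyz":[0.02,0,0],"turn":0},
    {"xyz":[0.02,0,0],"turn":0},
  ],
)

```text
time: 7.65
tcp_pos: [0.3959, -0.2318, 0.1718]
ee_rot: [[0.538, 0.843, -0.002], [0.843, -0.538, -0.003], [-0.004, -0.0, -1.0]]
wrist_force: [-3.4, -6.1, 1.0]
grip_width: -0.002
```

```bash
python3 -c "
from h import *
plan(-.05,.003,.172)
s=camera('side');crop(s,210,160,200,150,4,'sz10.png')"
```

```text
t 7.65 sorter pos [-5.040e-02  1.000e-04  1.718e-01] F [-3.41 -6.07  0.97] grip -0.0
share [ 0.0114  0.0015 -0.001 ] turn -0.0017
```

View pics/sz10.png

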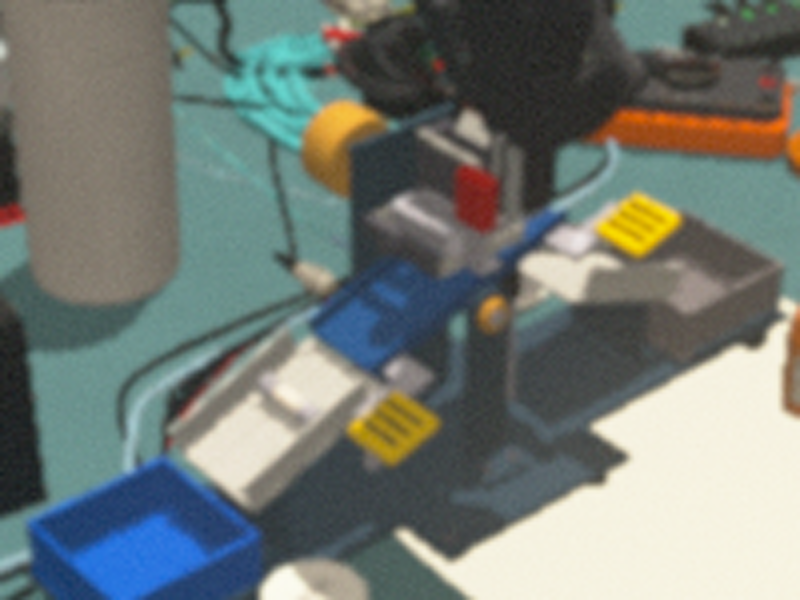

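The second fuse is on the left chute. Backing off, then lifting clear.

Emit:
apply_moves(
  deltas=[
    {"xyz":[-0.03,0,0],"turn":0},
    {"xyz":[-0.06,0,0],"turn":0},
    {"xyz":[-0.09,0,0],"turn":0},
    {"xyz":[-0.12,0,0],"turn":0},
    {"xyz":[-0.12,0,0],"turn":0},
  ],
)

```text
time: 8.2
tcp_pos: [0.381, -0.2552, 0.1718]
ee_rot: [[0.538, 0.843, 0.0], [0.843, -0.538, 0.0], [0.0, -0.0, -1.0]]
wrist_force: [0.2, 0.2, -0.1]
grip_width: -0.001
```

Emit:
apply_moves(
  deltas=[
    {"xyz":[0,-0.02,-0.1],"turn":0},
    {"xyz":[0,-0.05,-0.25],"turn":0},
    {"xyz":[-0.15,-0.05,-0.35],"turn":0},
    {"xyz":[-0.35,-0.05,-0.35],"turn":0},
    {"xyz":[-0.5,-0.05,-0.35],"turn":0},
  ],
)

```text
time: 8.7
tcp_pos: [0.3033, -0.3555, 0.2611]
ee_rot: [[0.537, 0.844, 0.003], [0.844, -0.537, -0.003], [-0.001, 0.004, -1.0]]
wrist_force: [-0.6, -0.4, 0.5]
grip_width: 0.002
```

Emit:
apply_moves(
  deltas=[
    {"xyz":[-0.18,0,0],"turn":0},
    {"xyz":[-0.3,0,0],"turn":0},
    {"xyz":[-0.4,0,0],"turn":0},
    {"xyz":[-0.4,0,0],"turn":0},
    {"xyz":[-0.4,0,0],"turn":0},
  ],
)

```text
time: 9.2
tcp_pos: [0.2503, -0.4374, 0.2591]
ee_rot: [[0.538, 0.843, 0.001], [0.843, -0.538, 0.001], [0.001, -0.0, -1.0]]
wrist_force: [0.3, 0.7, 0.0]
grip_width: -0.001
```

```bash
python3 -c "
from h import *
plan(-.05,.003,.172)
s=camera('side');crop(s,210,160,220,165,3.6,'sz11.png')
t=camera('top');crop(t,230,160,240,180,3.3,'tz11.png')
for n,c,roi in(('s',s,(210,150,430,310)),('t',t,(230,160,470,340))):
    print(n,blobs(c,(22,120,120),(34,255,255),roi),blobs(c,(0,150,90),(6,255,255),roi))"
```

```text
t 9.2 sorter pos [-0.063  -0.2515  0.2591] F [0.34 0.72 0.04] grip -0.0
share [1.0177 0.0506 0.3497] turn -0.001
s [([376, 153, 7, 3, 12], [378.3, 153.7]), ([359, 208, 21, 16, 205], [369.3, 215.9]), ([297, 258, 23, 18, 250], [308.2, 266.5])] [([292, 168, 6, 2, 8], [294.5, 168.5]), ([319, 176, 5, 3, 13], [321.0, 177.0]), ([336, 189, 5, 5, 15], [337.9, 190.8]), ([331, 193, 16, 21, 148], [337.4, 203.7]), ([210, 211, 6, 5, 20], [212.0, 213.0])]
t [([356, 203, 4, 6, 13], [357.8, 205.8]), ([288, 237, 21, 20, 261], [297.9, 246.7]), ([360, 276, 23, 22, 307], [371.3, 286.1])] [([328, 185, 15, 3, 16], [335.3, 186.1]), ([346, 186, 9, 1, 9], [350.0, 186.0]), ([421, 214, 13, 2, 13], [427.0, 214.7]), ([335, 248, 10, 12, 74], [339.9, 253.4])]
```

View pics/sz11.png

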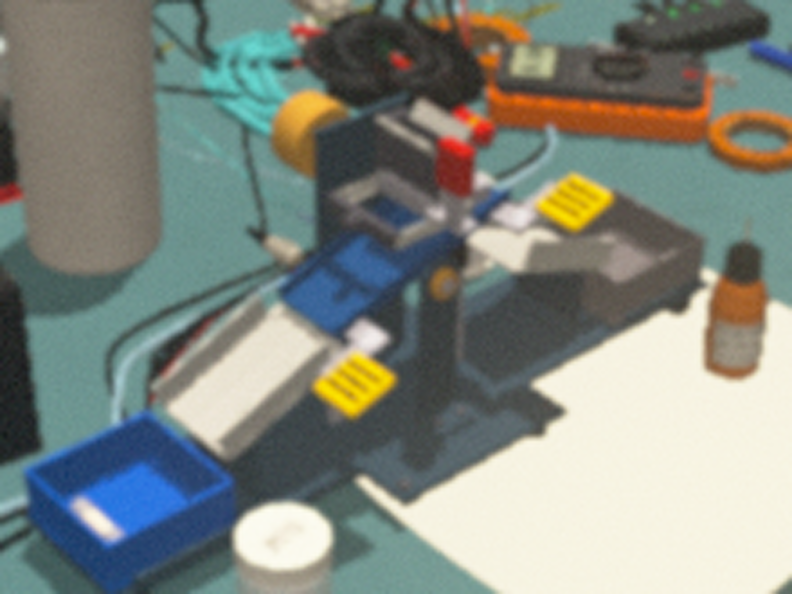

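View pics/tz11.png

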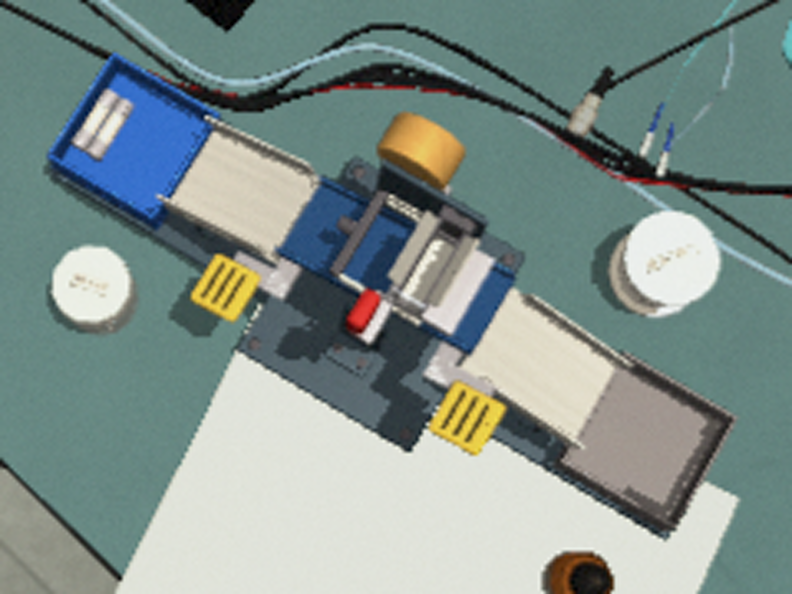

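Two fuses lie side by side in the blue bin at (102,123) in the top crop. The tab is back at its starting pixel and the pads sit at the new stop. I'll check that everything is at rest, then hand in.

Emit:
apply_moves(
  deltas=[
    {"xyz":[0,0,0],"turn":0},
    {"xyz":[0,0,0],"turn":0},
    {"xyz":[0,0,0],"turn":0},
    {"xyz":[0,0,0],"turn":0},
    {"xyz":[0,0,0],"turn":0},
  ],
)

```text
time: 9.8
tcp_pos: [0.25, -0.4377, 0.2593]
ee_rot: [[0.537, 0.844, 0.0], [0.844, -0.537, -0.0], [0.0, 0.0, -1.0]]
wrist_force: [-0.2, 0.2, -0.1]
grip_width: 0.004
```

```bash
python3 -c "
from h import *
from bench import job
t=camera('top');a=blobs(t,(0,0,120),(180,90,255),(250,180,280,215),20);print(a)
for _ in range(3):t=camera('top')
b=blobs(t,(0,0,120),(180,90,255),(250,180,280,215),20);print(b, readout.get_obs()['time'])
job.finish_job()"
```

```text
[([250, 180, 10, 16, 92], [253.2, 185.1]), ([252, 187, 18, 21, 199], [260.8, 197.1])]
[([250, 180, 10, 16, 92], [253.2, 185.1]), ([252, 187, 18, 21, 199], [260.8, 197.1])] 10.0
the job is handed in; nothing more can be done
```

I rocked the gate over by pressing the high left pad, then made two full strokes of the red tab to feed both fuses. The job was handed in at about 10 s, and no verdict was reported.

In the last pictures:
- **Fuses:** both lie at rest side by side in the blue left bin, with identical pixels over the 0.15 s before hand-in.
- **Gate:** the pads are within about 2.5 pixels of where the new stop should put them.
- **Shuttle:** the tab is back at its starting pixel, within 0.1.
- **Bins and loose things:** the bins, screw jar and solder spool look unmoved in the top view, as does the flux bottle in the side view. I judged this by eye and did not measure it.
- **Robot:** the arm stands clear of everything.

No check failed. One move call was refused for a missing "turn" value, and nothing moved.

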